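Cramp a toy ironing board's sprung leg joint tight in a locking clamp

ROBOT

A 6-joint arm with a two-finger parallel gripper is mounted at the origin on the work surface. World frame = base frame: x ahead of the robot, y to its left, z up, the work surface at z = 0. Lengths are in m, angles in rad, forces in N, time in s.
With the tool pointing down it reaches from about 0.35 to 0.775 m from the base axis. Payload 5.5 kg.
Tool frame: the origin (TCP) lies midway between the tips of the shut fingers; the grasp point (between the pads) lies 19 mm behind it; z points along the fingers, y is the line along which they close (so a half turn about z gives the same grasp; the last joint's range is limited). The gripper opens to 85 mm and grips with 20 to 120 N. Pads are 22 mm wide; open, the fingers measure 114 mm over their backs; the gripper's body (76 mm by 85 mm) begins 54 mm behind the grasp point. The pads swing forward as they close: fully open they stand 13 mm farther back than shut.
Start: joints at [-1.433, 0.313, 0.046, 1.304, 0, 1.431], TCP at [0.158, -0.553, 0.231] pointing down, gripper open.
Joint ranges: [-2.76, 2.76], [-0.86, 1.69], [-1.03, 1.26], [-2.2, 2.34], [-1.47, 1.5], [-3.14, 3.14]. Speed limits (rad/s): [2.57, 2.57, 3.14, 3.14, 3.14, 3.14].

INTERFACE

Orientations are given as a unit quaternion [w, x, y, z].
In Python, from workcell import env gives the robot as it stands. The module is installed in compiled form; this text tells all that it offers.
- The arm moves only by the tool servo_tool, never from a script. Its argument "increments" is a list of rows, each an object of numbers: "grip": the closure, from 0 (fully open) to 1 (shut); "x", "y", "z": the shift along the tool's x, y, z in mm; "roll": the turn about the tool's z in degrees. In form: [{"grip": .., "x": .., "y": .., "z": .., "roll": ..}, ...]. A call has 1 to 5 rows; each row shifts and turns the commanded pose from where the row before left it, along the tool's axes as they then stand; what a row does not reach is not made up. A row lasts 1/12 s, in which the tool goes at most 41.7 mm and 7.16 degrees, less where a joint would pass 70% of its speed; a pose out of reach is approached as far as the arm can. A call is refused whole if a number of a shift passes 41.7 or a number of a turn 7.16, either way. A call with a gripper value outside its range is refused whole. The fingers move at their own pace and stop on an object; "grip_force" is the grip in N (left out, the last holds). Time passes only in rows, so rows that do not move let the fingers close. It gives the time, the measured TCP pose, the force, the opening and the grip force at its end, in the units of the state.
- env.get_state(): the state, without advancing time (a new reading comes with each control period).
- env.read_camera(name): name is "side" or "top"; returns the picture (400x640x3 uint8, red, green, blue); there is no depth.
- env.get_calibration(name): a dict with "vertical_fov" (degrees; the focal length in pixels is half the picture's height over the tangent of half this angle, whatever the lens; pixels are square), "cx", "cy" (the principal point, pixels), "k1" (the pictures are not rectified: a ray, as slopes to the right and down, at radius r is drawn at 1 + k1 r^2 times it, then the intrinsics apply), "rvec" (rotation vector, rad) and "tvec" (3), from world to camera coordinates, as OpenCV has them. Camera axes: x right, y down, z forward; pixel columns grow to the right and rows downward; lengths in m; the calibration is good to about 2 mm. A picture is of the moment at which its call begins. get_calibration takes no time and is no camera call.
- env.hand_in(): hands the job in; it is judged then, once.
The state is a dict: "clock": time; "joint_pos": joint angles; "qvel": joint speeds; "tau": joint torques, N m; "tcp_pos": TCP position; "orientation": TCP orientation; "wrist_force": force on the tool from outside, world axes, zero at the start; "ft_torque": the same for the moment, N m; "finger_gap": finger opening in m; "grip_force": force on a finger pad.
Only numpy, scipy, OpenCV 4.12 (cv2) and the standard library are available. Lean on these libraries where they do the work, as an engineer would, in place of code of your own. Each camera call takes 0.05 s, during which the arm holds its last target. There are 200 camera calls.

TASK

One leg of the toy ironing board's beech leg frame has worked off its crossbar. Lay the frame flat between the pads of the locking clamp, rubber feet first, crossbar in line with the pads, its sound leg brought gently up against the fixed pad and the joint still as found; squeeze the clamp's handles together until it snaps over centre and has closed the joint, and let it hold on by itself, hands off, for two seconds. Then flick the release lever outward so that the clamp springs open and leaves the tight frame lying flat between its jaws; feel your way and never force the clamp, and leave everything else on the table alone.

Things in the scene. Friction and masses are not known exactly. Their poses are not given: they have to be found in the camera images.
- clamp: steel locking C-clamp (long-nosed locking plier, 235 mm long) bolted to the table, lying flat; its jaws and handles lie 9 to 31 mm above the table. Origin: on the table midway between the pads. x runs from the pads to the handle ends, y towards the fixed side, z up. (x, y) below are mm in this frame. The throat is free from x -8 to 45. Over 35 N from the fingers bends it.
- clamp_pads (a point): point midway between the two rubber pads (18 mm across, facing each other along y), 20 mm above the table, at (0, 0). Open, the pads stand about 70 mm apart and the moving one lies near y -41. A spring opens the jaw when the toggle lets go.
- fixed_pad (a point): face of the fixed pad at (0, 29), 20 mm up. The fixed C arm runs round it at y 41 to 55, x -11 to 50; the fixed handle follows at y 14 to 27 out to x 174, its screw knob to x 189; its mounting block fills x 74 to 170, y 14 to 44. The moving C arm lies at y -46 to -70, x -22 to 50, when open.
- handle_push (a point): point on the outer (-y) face of the moving handle, 18 mm from its end; the handle is a bar 8 mm wide, 11 to 29 mm above the table. Open: near (163, -92), its end slanting 9 mm farther out. Push it +y: the effort rises to some 15 to 20 N as the pad bites (where, depends on how far the joint is open), fades to nothing at dead centre, then it snaps on by itself to a hard stop (to be felt for) and stays locked.
- lever_tail (a point): inner (+y) face of the release lever's tail, 15 mm from its tip, a dark bar 13 to 27 mm above the table standing 36 mm out past the moving handle's end. Locked: near (219, 5), free space on its +y side. Push it -y: some 5 mm of light spring, then 2 to 8 N for about 20 mm until the clamp lets go; handle and lever spring some 60 mm away in -y.
- clamp_link (a joint): angle of the toggle link (rad): about 0 with the clamp open, 0.75 at dead centre, 0.90 locked against its stop
- clamp_lever (a joint): angle of the release lever against the moving handle (rad): 0 at rest, grows as its tail is pushed outward (-y), 0.28 at most; springs back
- frame_leg (a joint): how far the loose leg stands off its shoulder on the crossbar (m): 0 when the joint is tight, 0.0025 to 0.004 at the start. The joint is stiff: it takes about 30 N across the two legs to close it, and it stays where it is left.
- frame_bar (a point): middle of the beech leg frame's crossbar, 15 mm above its underside. Two legs side by side along x, each 130 mm long, 14 wide, 30 high, 30 apart when tight (58 mm wide outside; 60.5 to 62 as found), joined by a bar 14 mm thick, 26 mm from the ends with rubber feet. x along the legs to the feet, y from the loose to the sound leg, z up. 0.1 kg.
- sound_leg (a point): place to hold the frame: middle of the thickness and height of the sound leg (+y, fast to the crossbar), at (-51, 22, 0) mm from frame_bar in the same axes; 14 mm wide, 30 mm high here, with over 30 mm free between it and the other leg
- iron: small steel toy iron with a wooden handle, 85 long, 44 wide, 46 high (mm); a bystander; origin under its middle, on the table
- plant_pot: pink ceramic plant pot with a little plant, 78 across, about 80 high (mm); a bystander; origin under its middle, on the table
- soap_box: card box, 34 x 50 x 70 high (mm); a bystander; origin under its middle, on the table
- ironing_board: beech top of the toy ironing board, lying underside up, 250 x 76 x 24 high (mm); a bystander; origin under its middle, on the table
- basket: blue plastic laundry basket, 130 x 100 x 75 high (mm); a bystander; origin under its middle, on the table
- dolly_peg0: beech dolly peg lying down, 110 long, 16 high (mm); a bystander; origin under its middle, on the table
- dolly_peg1: beech dolly peg lying down, 110 long, 16 high (mm); a bystander; origin under its middle, on the table
- cotton_reel: beech cotton reel, 34 across, 36 high (mm); a bystander; origin under its middle, on the table
Mind the look-alikes: they are no part of the job. What is shaped like the part that bears frame_leg but orange or red is not meant.

How it is judged:
By the outcome, as a careful person would: the job done as asked, in the order asked, and still so for the second after the job is handed in, with the robot touching nothing.
It also fails if it takes over 67 s, if anything falls off the work surface, if the arm or the gripper's body presses on something with over 40 N, if the wrist force passes 120 N, or if a joint passes its speed limit or range.

## Working session

There is one attempt and no reset: what is moved stays moved. The work goes in short steps, Python scripts to look and compute and a tool call to move; the robot and the scene stay as the last step left them, time stands still between calls to the robot, and variables do not carry over. Pictures are saved under pics/ and viewed, at most 10 in all, crops included, and the job is handed in when it is done.

Besides the shell and the picture viewer there is one more tool, called after "Call:" by a JSON object that holds its "op" and its "data". servo_tool: Moves the arm, as the interface text tells. Its arguments: {"type":"object","properties":{"increments":{"type":"array"},"grip_force":{"type":"number"}},"required":["increments"]}

```bash
mkdir -p pics; cat > h.py <<'E'
import numpy as np, cv2
from workcell import env
def cam(n):
    c=env.get_calibration(n); f=200/np.tan(np.radians(c['vertical_fov'])/2)
    R=cv2.Rodrigues(np.array(c['rvec'],float))[0]; t=np.array(c['tvec'],float).ravel()
    return c,f,R,t
def ray(n,px):
    c,f,R,t=cam(n); d=np.array([(px[0]-c['cx'])/f,(px[1]-c['cy'])/f]); s=d.copy()
    for _ in range(20): s=d/(1+c['k1']*(s@s))
    return -R.T@t, R.T@np.array([s[0],s[1],1])
def onz(n,px,z):
    o,d=ray(n,px); return o+d*(z-o[2])/d[2]
def proj(n,P):
    c,f,R,t=cam(n); p=R@np.array(P,float)+t; s=p[:2]/p[2]; s=s*(1+c['k1']*(s@s)); return np.array([c['cx'],c['cy']])+f*s
def tri(pa,pb,a='top',b='side'):
    o1,d1=ray(a,pa);o2,d2=ray(b,pb)
    s=np.linalg.lstsq(np.c_[d1,-d2],o2-o1,rcond=None)[0]
    p,q=o1+s[0]*d1,o2+s[1]*d2; return (p+q)/2,np.linalg.norm(p-q)
def shot(n,name):
    im=env.read_camera(n); cv2.imwrite('pics/'+name,im[:,:,::-1]); return im
E
python3 - <<'E'
from h import *
a=shot('top','top0.png');b=shot('side','side0.png')
for n in('top','side'): print(env.get_calibration(n), -cam(n)[2].T@cam(n)[3])
print(env.get_state())
E
```

```text
{'vertical_fov': 55.77000945193359, 'cx': 318.84017856759397, 'cy': 196.80957478032667, 'k1': -0.07430567842319916, 'rvec': array([ 2.17783286, -2.19121541,  0.11021678]), 'tvec': array([0.08840121, 0.5027837 , 1.1188134 ])} [0.40553127 0.1025764  1.15644806]
{'vertical_fov': 49.13152523786698, 'cx': 324.6784398719373, 'cy': 205.44641913497904, 'k1': -0.11137520032791538, 'rvec': array([ 2.28782478, -0.03888004,  0.01103925]), 'tvec': array([-0.47889859,  0.10189379,  1.37677548])} [ 0.45251466 -0.98537663  0.97954086]
{'clock': 0.1, 'joint_pos': array([-1.43259149e+00,  3.13912550e-01,  4.50728792e-02,  1.30360891e+00,
       -9.73790925e-06,  1.43120910e+00]), 'qvel': array([-0.00028336,  0.00018545,  0.00221171, -0.00092349, -0.00182478,
        0.00061567]), 'tau': array([ 2.64507544e-03, -4.81726384e+01,  2.99243867e+01,  1.26629000e-02,
       -1.51778177e-04,  1.19779770e-05]), 'tcp_pos': array([ 0.15761371, -0.55248874,  0.23049724]), 'orientation': array([-8.26127473e-04,  9.90369106e-01,  1.38449817e-01, -4.29794011e-06]), 'wrist_force': array([-0.76627482,  0.17069647,  0.59140315]), 'ft_torque': array([ 0.01965866,  0.01112479, -0.03831654]), 'grip_force': 0.0, 'finger_gap': 0.0854156260116379}
```

View pics/top0.png

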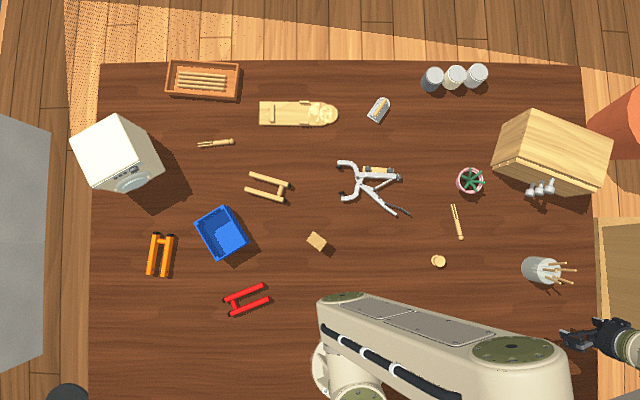

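View pics/side0.png

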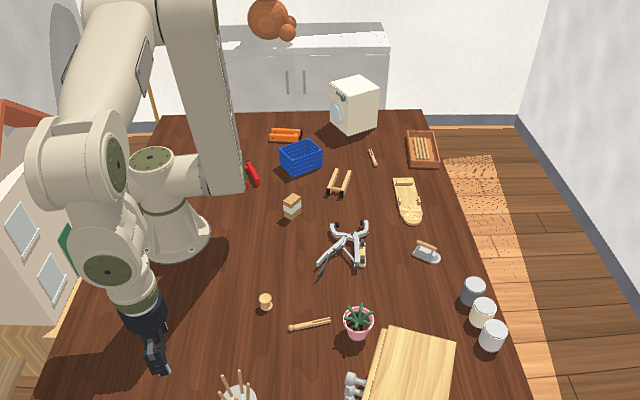

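The top view shows three frame-shaped things: beech at (268,187), orange at (160,255) and red at (247,300). The beech one is meant. The clamp is at about (370,187), with its mouth facing left towards the frame. Next, one close crop.

```bash
python3 - <<'E'
from h import *
a=cv2.imread('pics/top0.png')[145:230,230:425]; cv2.imwrite('pics/c1.png',cv2.resize(a,None,fx=4.1,fy=4.1,interpolation=cv2.INTER_CUBIC))
b=cv2.imread('pics/side0.png')[150:285,300:400]; cv2.imwrite('pics/c2.png',cv2.resize(b,None,fx=4.4,fy=4.4,interpolation=cv2.INTER_CUBIC))
E
```

```text
(no output)
```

View pics/c1.png

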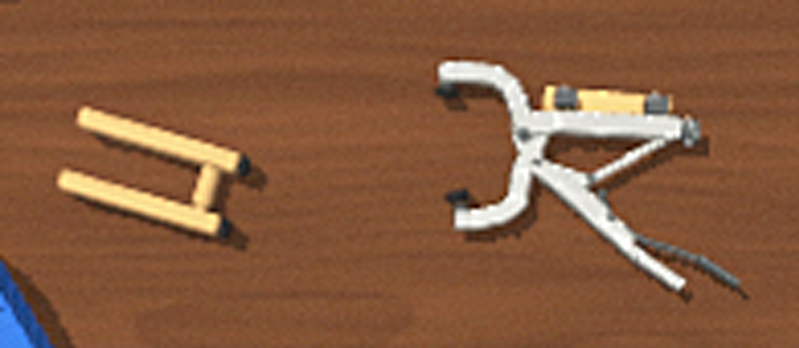

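View pics/c2.png

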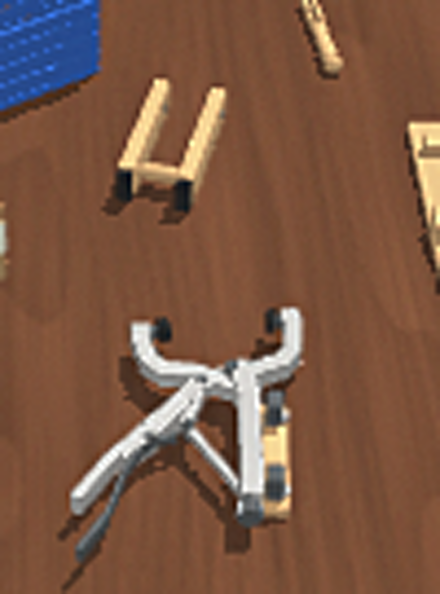

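The crop confirms the beech frame. Its free ends are at left, about (80,117) and (60,180) in the crop. Its dark feet are at right, about (247,165) and (225,226), and point at the clamp. The clamp is open: fixed pad at (447,90), moving pad at (457,196), handle end at (683,285), lever tip at (743,293). Next I measure.

```bash
cat >> h.py <<'E'
def beech(im,x0,x1,y0,y1):
    h=cv2.cvtColor(im,cv2.COLOR_RGB2HSV).astype(int); m=((h[...,0]>10)&(h[...,0]<28)&(h[...,2]>175)&(h[...,1]>50)).astype(np.uint8)
    k=np.zeros_like(m); k[y0:y1,x0:x1]=m[y0:y1,x0:x1]; return k
def up(a,s=1): return a
E
python3 - <<'E'
from h import *
A=cv2.imread('pics/top0.png')[:,:,::-1].copy();B=cv2.imread('pics/side0.png')[:,:,::-1].copy()
m=beech(A,235,300,160,212); mb=beech(B,320,358,160,200)
for y in range(168,206): print(y,''.join('#' if v else '.' for v in m[y,242:296]))
for y in range(164,198): print(y,''.join('#' if v else '.' for v in mb[y,322:356]))
# clamp rough: crop coords
C=lambda x,y:(x/4.1+230-.4,y/4.1+145-.4); D=lambda x,y:(x/4.4+300-.4,y/4.4+150-.4)
for n,p,q in (('sound free',(80,117),(219,93)),('loose free',(60,180),(161,83)),('fix pad',(449,90),(271,320)),('mov pad',(457,198),(162,330)),('handle end',(681,285),(82,505)),('lever tip',(743,293),(86,552)),('pot/knob',(690,130),(250,506))):
    print(n,tri(C(*p),D(*q)),onz('top',C(*p),.02))
E
```

```text
168 ......................................................
169 ......................................................
170 ......................................................
171 ........##............................................
172 .......######.........................................
173 .......##########.....................................
174 .......#############..................................
175 .......#################..............................
176 ..........#################...........................
177 .............#################........................
178 ................##################....................
179 ...................##################.................
180 .......................#################..............
181 ..........................##################..........
182 ..............................################........
183 .................................#############........
184 ....................................##########........
185 ......................................########........
186 ...##.............................
[... 2662 characters left out ...]
(0.0023642849641967497)) [0.52985422 0.31076754 0.02      ]
fix pad (array([0.59553061, 0.02326485, 0.02413163]), np.float64(0.0014282395551755288)) [0.59549729 0.02297319 0.02      ]
mov pad (array([0.51591346, 0.01816662, 0.0218295 ]), np.float64(0.002327867002684917)) [0.51492063 0.01800885 0.02      ]
handle end (array([ 0.45274782, -0.14637631,  0.02184163]), np.float64(0.006460776903397094)) [ 0.44958814 -0.14686159  0.02      ]
lever tip (array([ 0.45037903, -0.19099061,  0.0271967 ]), np.float64(0.014592943043552452)) [ 0.44332035 -0.19299729  0.02      ]
pot/knob (array([ 0.56483385, -0.15504566,  0.02618857]), np.float64(0.0016126170853467273)) [ 0.56488759 -0.15644713  0.02      ]
```

```bash
python3 - <<'E'
from h import *
A=cv2.imread('pics/top0.png')[:,:,::-1].copy()
h=cv2.cvtColor(A,cv2.COLOR_RGB2HSV).astype(int)
w=(h[...,1]<60)&(h[...,2]>120); d=(h[...,2]<62); y=beech(A,355,400,160,180)
for r in range(156,222): print(r,''.join('b' if y[r,c] else '#' if w[r,c] else 'd' if d[r,c] else '.' for c in range(332,416)))
E
```

```text
156 ....................................................................................
157 ....................................................................................
158 ....................................................................................
159 ....................................................................................
160 ......##########....................................................................
161 .....################...............................................................
162 .....#################..............................................................
163 .....##################.............................................................
164 .....###################............................................................
165 ................#########...........................................................
166 ........dd.........######......b.b###...............................................
167 ....dddddd..........######.....b.b.##.#bbbbbbbbbbb..................................
168 ......dddd...........######.
[... 4073 characters left out ...]
......................................................####...................
215 ...............................................................#....................
216 ....................................................................................
217 ....................................................................................
218 ....................................................................................
219 ....................................................................................
220 ....................................................................................
221 ....................................................................................
```

```bash
cat > m.py <<'E'
from h import *
P=[('u',(364,171.6),.031),('u',(395,172.8),.031),('knobend',(400.8,176),.02),('armtipL',(336.6,162),.031),('armtop',(342,159.6),.031),('armtopR',(348,160.4),.031),('padface',(340,168.6),.02),('padL',(336,167.2),.02),('movpadtop',(341.5,190.7),.025),('armlow L',(340.7,198),.031),('handle end',(396.5,214),.029),('blockR',(394,169),.03)]
for n,p,z in P: print(n,(1000*onz('top',p,z)).round(1))
E
python3 m.py; python3 - <<'E'
from h import *
A=cv2.imread('pics/top0.png')[:,:,::-1].copy()
m=beech(A,235,300,160,212); ys,xs=np.nonzero(m)
W=np.array([1000*onz('top',(x,y),.03)[:2] for x,y in zip(xs,ys)])
# legs: split
s=(ys-(171+ (xs-242)*.262)) 
for lo,hi in ((-3,9),(13,26)):
    k=(s>lo)&(s<hi)&(xs<276); L=W[k]; c=L.mean(0); u=np.linalg.svd(L-c)[2][0]; u*=-np.sign(u[1]); n=np.array([-u[1],u[0]]); 
    k2=(s>lo)&(s<hi); t=(W[k2]-c)@u; print('leg',c,np.degrees(np.arctan2(u[1],u[0])),'t',t.min(),t.max(),'w',np.percentile((L-c)@n,[1,99]), 'free end',c+u*t.min())
k=(xs>=278)&(ys>=187)&(ys<=193); print('bar mid at z.03,.022',W[k].mean(0), W[k].mean(0))
E
```

```text
u [578.  -51.2  31. ]
u [ 574.1 -145.4   31. ]
knobend [ 565.8 -165.4   20. ]
armtipL [607.6  31.2  31. ]
armtop [614.9  14.8  31. ]
armtopR [612.4  -3.4  31. ]
padface [589.2  20.3  20. ]
padL [593.5  32.5  20. ]
movpadtop [521.1  17.   25. ]
armlow L [498.5  20.1  31. ]
handle end [ 449.6 -147.3   29. ]
blockR [ 585.9 -142.9   30. ]
leg [563.93435612 255.20888129] -107.29146515703165 t -42.48085124545168 78.69644510121013 w [-7.22650847  7.43446631] free end [576.56105205 295.76981413]
leg [516.26764057 262.63020855] -107.15450197860933 t -49.98789452961318 71.83984437002782 w [-7.20834057  7.25038654] free end [531.01153905 310.3942856 ]
bar mid at z.03,.022 [524.27209775 202.34714887] [524.27209775 202.34714887]
```

Call:
{"op": "servo_tool", "data": {"increments": [{"grip": 0.6, "x": 26.3, "y": -28.6}, {"grip": 0.6, "x": 26.3, "y": -28.6}, {"grip": 0.6, "x": 26.3, "y": -28.6}, {"grip": 0.6, "x": 26.3, "y": -28.6}, {"grip": 0.6, "x": 26.3, "y": -28.6}], "grip_force": 30}}

```text
invalid input at $.increments[0]: expected keys grip, x, y, z, roll
```

Call:
{"op": "servo_tool", "data": {"increments": [{"grip": 0.6, "x": 26.3, "y": -28.6}, {"grip": 0.6, "x": 26.3, "y": -28.6}, {"grip": 0.6, "x": 26.3, "y": -28.6}, {"grip": 0.6, "x": 26.3, "y": -28.6}, {"grip": 0.6, "x": 26.3, "y": -28.6}]}}

```text
invalid input at $.increments[0]: expected keys grip, x, y, z, roll
```

Call:
{"op": "servo_tool", "data": {"increments": [{"grip": 0.6, "x": 26.3, "y": -28.6, "z": 0, "roll": 0}, {"grip": 0.6, "x": 26.3, "y": -28.6, "z": 0, "roll": 0}, {"grip": 0.6, "x": 26.3, "y": -28.6, "z": 0, "roll": 0}, {"grip": 0.6, "x": 26.3, "y": -28.6, "z": 0, "roll": 0}, {"grip": 0.6, "x": 26.3, "y": -28.6, "z": 0, "roll": 0}], "grip_force": 30}}

```text
clock: 0.52
tcp_pos: [0.2451, -0.3775, 0.2307]
orientation: [-0.0, 0.99, 0.138, -0.0]
wrist_force: [1.5, -0.4, 0.2]
finger_gap: 0.0341
grip_force: 0.0
```

Call:
{"op": "servo_tool", "data": {"increments": [{"grip": 0.6, "x": 26.3, "y": -28.6, "z": 0, "roll": 0}, {"grip": 0.6, "x": 26.3, "y": -28.6, "z": 0, "roll": 0}, {"grip": 0.6, "x": 26.3, "y": -28.6, "z": 0, "roll": 0}, {"grip": 0.6, "x": 26.3, "y": -28.6, "z": 0, "roll": 0}, {"grip": 0.6, "x": 26.3, "y": -28.6, "z": 0, "roll": 0}]}}

```text
clock: 0.93
tcp_pos: [0.3323, -0.2039, 0.2312]
orientation: [-0.0, 0.99, 0.138, 0.0]
wrist_force: [1.8, -0.1, -0.6]
finger_gap: 0.0342
grip_force: 0.0
```

Call:
{"op": "servo_tool", "data": {"increments": [{"grip": 0.6, "x": 26.4, "y": -28.4, "z": 0, "roll": 0}, {"grip": 0.6, "x": 26.4, "y": -28.4, "z": 0, "roll": 0}, {"grip": 0.6, "x": 26.4, "y": -28.4, "z": 0, "roll": 0}, {"grip": 0.6, "x": 26.4, "y": -28.4, "z": 0, "roll": 0}, {"grip": 0.6, "x": 26.4, "y": -28.4, "z": 0, "roll": 0}]}}

```text
clock: 1.35
tcp_pos: [0.4204, -0.0311, 0.2312]
orientation: [0.0, 0.99, 0.139, -0.0]
wrist_force: [1.4, -0.5, 0.4]
finger_gap: 0.0341
grip_force: 0.0
```

Call:
{"op": "servo_tool", "data": {"increments": [{"grip": 0.6, "x": 26.4, "y": -28.4, "z": 0, "roll": 0}, {"grip": 0.6, "x": 26.4, "y": -28.4, "z": 0, "roll": 0}, {"grip": 0.6, "x": 26.4, "y": -28.4, "z": 0, "roll": 0}, {"grip": 0.6, "x": 26.4, "y": -28.4, "z": 0, "roll": 0}, {"grip": 0.6, "x": 26.4, "y": -28.4, "z": 0, "roll": 0}]}}

```text
clock: 1.77
tcp_pos: [0.5083, 0.1417, 0.2309]
orientation: [0.0, 0.99, 0.139, -0.0]
wrist_force: [0.5, -0.8, 0.2]
finger_gap: 0.0341
grip_force: 0.0
```

Call:
{"op": "servo_tool", "data": {"increments": [{"grip": 0.6, "x": 26.4, "y": -28.4, "z": 0, "roll": 0}, {"grip": 0.6, "x": 26.4, "y": -28.4, "z": 0, "roll": 0}, {"grip": 0.6, "x": 26.4, "y": -28.4, "z": 0, "roll": 0}, {"grip": 0.6, "x": 0, "y": 0, "z": 20, "roll": -7.1}, {"grip": 0.6, "x": 0, "y": 0, "z": 20, "roll": -7.1}]}}

```text
clock: 2.18
tcp_pos: [0.5626, 0.2457, 0.1908]
orientation: [-0.0, 0.964, 0.264, 0.001]
wrist_force: [-0.5, -0.8, -0.2]
finger_gap: 0.0342
grip_force: 0.0
```

Call:
{"op": "servo_tool", "data": {"increments": [{"grip": 0.6, "x": 0, "y": 0, "z": 20, "roll": -7.1}, {"grip": 0.6, "x": 0, "y": 0, "z": 20, "roll": -7.1}, {"grip": 0.6, "x": 0, "y": 0, "z": 20, "roll": -7.1}, {"grip": 0.6, "x": 0, "y": 0, "z": 20, "roll": -7.1}, {"grip": 0.6, "x": 0, "y": 0, "z": 20, "roll": -7.1}]}}

```text
clock: 2.6
tcp_pos: [0.5605, 0.2429, 0.0898]
orientation: [-0.0, 0.839, 0.545, -0.0]
wrist_force: [-0.0, -0.4, 0.8]
finger_gap: 0.0344
grip_force: 0.0
```

Call:
{"op": "servo_tool", "data": {"increments": [{"grip": 0.6, "x": 0, "y": 0, "z": 20, "roll": -7.1}, {"grip": 0.6, "x": 0, "y": 0, "z": 0, "roll": 0}]}}

```text
clock: 2.77
tcp_pos: [0.5576, 0.242, 0.0665]
orientation: [-0.002, 0.804, 0.594, -0.004]
wrist_force: [-0.7, -0.3, -0.7]
finger_gap: 0.0342
grip_force: 0.0
```

```bash
python3 - <<'E'
from h import *
a=shot('top','t1.png')[140:230,220:360];b=shot('side','s1.png')[110:200,300:400]
r=lambda i,s:cv2.resize(i[:,:,::-1],None,fx=s,fy=s,interpolation=cv2.INTER_CUBIC)
A=r(a,3);B=r(b,3); cv2.imwrite('pics/c3.png',np.hstack([A,B]))
s=env.get_state();print(s['tcp_pos'],s['joint_pos'])
E
```

```text
[0.56008151 0.24276052 0.07043691] [ 2.77457221e-01  4.72940115e-01 -1.22511748e-01  9.78140274e-01
  2.12063414e-04  2.15285423e+00]
```

View pics/c3.png

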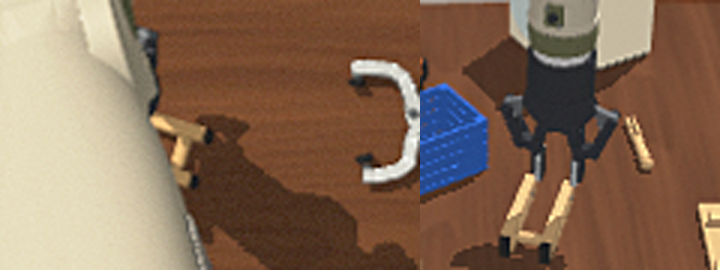

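The close view shows the fingers, at about (540,165) and (575,165), straddling the sound (+X) leg. I descend.

Call:
{"op": "servo_tool", "data": {"increments": [{"grip": 0.6, "x": 0, "y": 0, "z": 16, "roll": 0}, {"grip": 0.6, "x": 0, "y": 0, "z": 16, "roll": 0}, {"grip": 0.6, "x": 0, "y": 0, "z": 14, "roll": 0}, {"grip": 0.6, "x": 0, "y": 0, "z": 8, "roll": 0}, {"grip": 0.6, "x": 0, "y": 0, "z": 0, "roll": 0}]}}

```text
clock: 3.28
tcp_pos: [0.5606, 0.2429, 0.0168]
orientation: [-0.0, 0.806, 0.592, -0.001]
wrist_force: [-1.1, -0.6, -0.3]
finger_gap: 0.0342
grip_force: 0.0
```

Call:
{"op": "servo_tool", "data": {"increments": [{"grip": 0.6, "x": 0, "y": 0, "z": 7, "roll": 0}, {"grip": 0.6, "x": 0, "y": 0, "z": 4, "roll": 0}, {"grip": 0.6, "x": 0, "y": 0, "z": 0, "roll": 0}, {"grip": 0.75, "x": 0, "y": 0, "z": 0, "roll": 0}, {"grip": 0.8, "x": 0, "y": 0, "z": 0, "roll": 0}]}}

```text
clock: 3.7
tcp_pos: [0.5614, 0.2431, 0.0068]
orientation: [0.0, 0.805, 0.593, 0.0]
wrist_force: [-0.1, 0.2, 0.9]
finger_gap: 0.0173
grip_force: 0.0
```

Call:
{"op": "servo_tool", "data": {"increments": [{"grip": 0.82, "x": 0, "y": 0, "z": 0, "roll": 0}, {"grip": 0.84, "x": 0, "y": 0, "z": 0, "roll": 0}, {"grip": 0.9, "x": 0, "y": 0, "z": 0, "roll": 0}, {"grip": 0.9, "x": 0, "y": 0, "z": 0, "roll": 0}, {"grip": 0.9, "x": 0, "y": 0, "z": 0, "roll": 0}]}}

```text
clock: 4.12
tcp_pos: [0.5615, 0.2431, 0.0068]
orientation: [0.0, 0.805, 0.593, 0.001]
wrist_force: [0.2, -0.1, 3.8]
finger_gap: 0.0133
grip_force: 29.8
```

Call:
{"op": "servo_tool", "data": {"increments": [{"grip": 0.9, "x": 0, "y": 0, "z": -3, "roll": 0}, {"grip": 0.9, "x": 0, "y": 0, "z": -3, "roll": 0}, {"grip": 0.9, "x": 0, "y": 0, "z": 0, "roll": -4.3}, {"grip": 0.9, "x": 0, "y": 0, "z": 0, "roll": -4.3}, {"grip": 0.9, "x": 0, "y": 0, "z": 0, "roll": -4.4}], "grip_force": 40}}

```text
clock: 4.53
tcp_pos: [0.5607, 0.2429, 0.0121]
orientation: [-0.0, 0.732, 0.682, -0.0]
wrist_force: [0.5, 0.1, -1.5]
finger_gap: 0.0133
grip_force: 40.0
```

Call:
{"op": "servo_tool", "data": {"increments": [{"grip": 0.9, "x": -15, "y": 5, "z": 0, "roll": 0}, {"grip": 0.9, "x": -25, "y": 8, "z": 0, "roll": 0}, {"grip": 0.9, "x": -25, "y": 8, "z": 0, "roll": 0}, {"grip": 0.9, "x": -20, "y": 6.3, "z": 0, "roll": 0}, {"grip": 0.9, "x": -14, "y": 5, "z": 0, "roll": 0}]}}

```text
clock: 4.95
tcp_pos: [0.5859, 0.1401, 0.012]
orientation: [-0.0, 0.733, 0.68, -0.0]
wrist_force: [-0.0, -0.8, -0.5]
finger_gap: 0.0127
grip_force: 40.0
```

Call:
{"op": "servo_tool", "data": {"increments": [{"grip": 0.9, "x": 0, "y": 0, "z": 0, "roll": 0}, {"grip": 0.9, "x": 0, "y": 0, "z": 0, "roll": 0}]}}

```text
clock: 5.12
tcp_pos: [0.586, 0.1413, 0.0121]
orientation: [-0.0, 0.733, 0.68, 0.0]
wrist_force: [-0.3, 0.3, -0.7]
finger_gap: 0.0131
grip_force: 40.0
```

```bash
python3 - <<'E'
from h import *
a=shot('top','t2.png')[140:230,260:400];b=shot('side','s2.png')[150:270,300:400]
r=lambda i,s:cv2.resize(i[:,:,::-1],None,fx=s,fy=s,interpolation=cv2.INTER_CUBIC)
A=r(a,3.2);B=r(b,3.2);H=max(A.shape[0],B.shape[0]);A=np.pad(A,((0,H-len(A)),(0,0),(0,0)))
cv2.imwrite('pics/c4.png',np.hstack([A,B]))
s=env.get_state();print(s['tcp_pos'],s['orientation'],s['finger_gap'],s['wrist_force'])
E
```

```text
[0.58556754 0.1425034  0.0121075 ] [-4.31135517e-04  7.32682748e-01  6.80570205e-01 -3.17050513e-05] 0.013305502210989646 [-6.07279781e-01  9.54658453e-04 -1.08678717e+00]
```

View pics/c4.png

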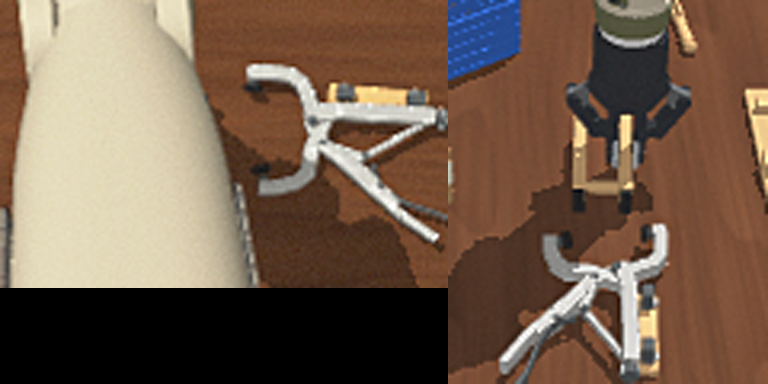

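```bash
python3 - <<'E'
from h import *
B=cv2.imread('pics/s2.png')
B=B[205:232,330:370]; g=cv2.cvtColor(B,cv2.COLOR_BGR2HSV)
print('cols',330)
for i in range(len(B)): print(205+i,' '.join('%3d'%v for v in g[i,4:36,2]))
E
```

```text
cols 330
205 127 132  83  69  78 166 165 164 172 131 122  74  68  74  78  77  74  75  70 148 169 162 171 125  69 116 119 116 113 116 122 127
206 126 131  83  70  78 165 166 161 170 130 108 129 117 116 114 116 112 112 108 145 164 157 170 148  74 117 121 118 115 115 121 128
207 132  83  72  72  82 169 169 165 170 171 170 169 171 170 171 170 168 169 167 155 161 159 255 246 101  63  63 113 116 114 121 126
208  73  77  74  74  83 194 200 188 186 180 182 182 181 179 181 181 182 178 184 162 170 255 255 244 102  68  71  63 115 116 123 127
209  75  79  79  78  62  25  22  17  80 132 166 167 165 167 168 167 166 169 173 128  95 101  98 102  72  71  72  68 117 115 119 125
210  76  78  78  79  66  35  34  30  59  73 106 105 129 133 135 133 131 134 138  97  45  40  40  83  75  73  74  72  64 109 122 125
211  77  79  80  80  69  38  32  33  66  79  77  74  68  69  76  76  73  71  74  92  40  30  31  49  77  77  75  75  69  62 117 125
212  77  78  79  80  69  36  32  29  65  84  81  78  77  77  82  83  82  79  82 100  46  33  30  55  79  77  74  75  70  64 119 125
213  75  78  80  78  64  37  31  33
[... 1772 characters left out ...]
 123 128 128 128 128 124 119 110 163 222
227  79  76  36  38  52  75  76  76  73  73 125 127 123 129 128 126 127 126 131 131 127 129 127 131  78  66 121 122 114 104 164 221
228 119  81  78  80  81  79  75  73  74 127 131 124 120 127 127 126 127 127 130 131 128 126 127 132  80  71  67  62  56  47 153 214
229 154  89  72  74  77  78  72  71 124 127 127 124 120 127 128 127 129 127 129 131 126 124 129 129  80  70  66  62  58 127 217 219
230 145 113  80  71  74  74  69 123 124 125 124 123 116 124 127 127 131 127 129 130 125 126 125  68  65  71  83  94 138 236 224 220
231 137 143 132  80  71  72  67 118 121 122 120 116 113 122 127 123 131 127 120 123 163 157 134  75  93 147 245 236 227 221 223 229
```

```bash
python3 - <<'E'
from h import *
th=np.radians(-94.2);x=np.array([np.cos(th),np.sin(th)]);y=np.array([-x[1],x[0]])
for n,p in (('loose foot L',(338.5,212.5)),('sound foot R',(357.3,212.5)),('mov face',(338.7,224.7)),('fix face',(359.6,223))):
    w=1000*onz('side',p,.021)[:2]; print(n,w.round(1),'clamp xy',((w-[559.8,24.5])@x).round(1),((w-[559.8,24.5])@y).round(1))
E
```

```text
loose foot L [526.9  76.2] clamp xy -49.2 -36.6
sound foot R [588.4  73.9] clamp xy -51.4 24.9
mov face [524.3  18.5] clamp xy 8.6 -34.9
fix face [591.4  23.8] clamp xy -1.6 31.5
```

Call:
{"op": "servo_tool", "data": {"increments": [{"grip": 0.9, "x": -8, "y": 2.5, "z": 0, "roll": 0}, {"grip": 0.9, "x": -12, "y": 0, "z": 0, "roll": 0}, {"grip": 0.9, "x": -8, "y": 0, "z": 0, "roll": 0}, {"grip": 0.9, "x": -5, "y": 0, "z": 0, "roll": 0}, {"grip": 0.9, "x": -4, "y": 0, "z": 0, "roll": 0}]}}

```text
clock: 5.63
tcp_pos: [0.5855, 0.1039, 0.0122]
orientation: [-0.0, 0.733, 0.68, -0.0]
wrist_force: [-0.1, 0.2, -0.6]
finger_gap: 0.013
grip_force: 40.0
```

Call:
{"op": "servo_tool", "data": {"increments": [{"grip": 0.9, "x": -3, "y": 0, "z": 0, "roll": 0}, {"grip": 0.9, "x": -3, "y": 0, "z": 0, "roll": 0}, {"grip": 0.9, "x": 0, "y": 0, "z": 0, "roll": 0}]}}

```text
clock: 5.88
tcp_pos: [0.5852, 0.0983, 0.0123]
orientation: [-0.0, 0.733, 0.68, -0.0]
wrist_force: [-0.2, 0.5, -1.6]
finger_gap: 0.0131
grip_force: 40.0
```

Call:
{"op": "servo_tool", "data": {"increments": [{"grip": 0.9, "x": -4, "y": 0, "z": 0, "roll": 0}, {"grip": 0.9, "x": -4, "y": 0, "z": 0, "roll": 0}, {"grip": 0.9, "x": 0, "y": 0, "z": 0, "roll": 0}]}}

```text
clock: 6.13
tcp_pos: [0.5846, 0.0903, 0.0122]
orientation: [-0.0, 0.733, 0.68, -0.0]
wrist_force: [0.3, -0.2, -1.7]
finger_gap: 0.0134
grip_force: 40.0
```

```bash
python3 - <<'E'
from h import *
a=shot('side','s3.png')[190:250,325:375]
cv2.imwrite('pics/c5.png',cv2.resize(a[:,:,::-1],None,fx=9,fy=9,interpolation=cv2.INTER_CUBIC))
E
```

```text
(no output)
```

View pics/c5.png

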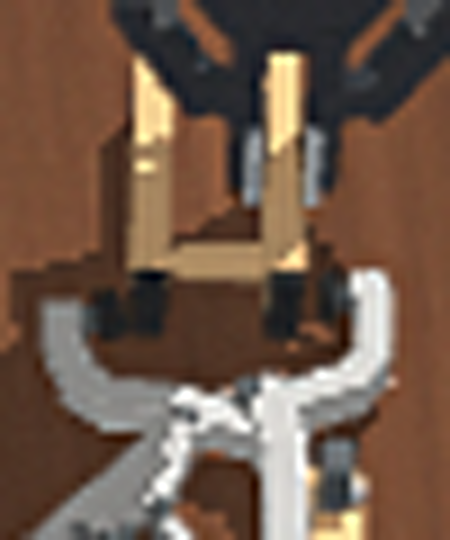

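The feet are inside the throat, between the pads. Spare room is about 2.4 px to the fixed pad at right and about 1 px to the moving pad at left. I move towards the fixed side, then further in.

Call:
{"op": "servo_tool", "data": {"increments": [{"grip": 0.9, "x": -3, "y": 1, "z": 0, "roll": 0}, {"grip": 0.9, "x": -4, "y": 1, "z": 0, "roll": 0}, {"grip": 0.9, "x": -4, "y": 0, "z": 0, "roll": 0}, {"grip": 0.9, "x": -4, "y": 0, "z": 0, "roll": 0}, {"grip": 0.9, "x": -3, "y": 0, "z": 0, "roll": 0}]}}

```text
clock: 6.6
tcp_pos: [0.5853, 0.0722, 0.0122]
orientation: [-0.0, 0.733, 0.68, -0.0]
wrist_force: [-1.2, 0.3, -1.4]
finger_gap: 0.0132
grip_force: 40.0
```

Call:
{"op": "servo_tool", "data": {"increments": [{"grip": 0.9, "x": 0, "y": 0, "z": 2, "roll": 0}, {"grip": 0.9, "x": 0, "y": 0, "z": 2, "roll": 0}, {"grip": 0.9, "x": 0, "y": 0, "z": 0.5, "roll": 0}, {"grip": 0.9, "x": 0, "y": 0, "z": 0, "roll": 0}]}}

```text
clock: 6.93
tcp_pos: [0.585, 0.0729, 0.0074]
orientation: [-0.0, 0.733, 0.68, -0.0]
wrist_force: [-0.2, -0.2, -0.6]
finger_gap: 0.0129
grip_force: 40.0
```

Call:
{"op": "servo_tool", "data": {"increments": [{"grip": 0.9, "x": 0, "y": 0.6, "z": 0.4, "roll": 0}, {"grip": 0.9, "x": 0, "y": 0.6, "z": 0, "roll": 0}, {"grip": 0.9, "x": 0, "y": 0, "z": 0, "roll": 0}]}}

```text
clock: 7.18
tcp_pos: [0.5867, 0.0728, 0.0074]
orientation: [-0.0, 0.733, 0.68, 0.0]
wrist_force: [0.3, -0.3, -1.6]
finger_gap: 0.0134
grip_force: 40.0
```

Call:
{"op": "servo_tool", "data": {"increments": [{"grip": 0.9, "x": 0, "y": 0.6, "z": 0, "roll": 0}, {"grip": 0.9, "x": 0, "y": 0.4, "z": 0, "roll": 0}, {"grip": 0.9, "x": 0, "y": 0, "z": 0, "roll": 0}]}}

```text
clock: 7.43
tcp_pos: [0.5877, 0.0726, 0.0074]
orientation: [0.0, 0.733, 0.68, 0.0]
wrist_force: [0.1, 0.0, -0.6]
finger_gap: 0.0133
grip_force: 40.0
```

Call:
{"op": "servo_tool", "data": {"increments": [{"grip": 0.9, "x": 0, "y": 0.5, "z": 0, "roll": 0}, {"grip": 0.9, "x": 0, "y": 0.5, "z": 0, "roll": 0}, {"grip": 0.9, "x": 0, "y": 0, "z": 0, "roll": 0}]}}

```text
clock: 7.68
tcp_pos: [0.5886, 0.0725, 0.0073]
orientation: [-0.0, 0.733, 0.68, 0.0]
wrist_force: [0.3, -0.1, 0.0]
finger_gap: 0.0129
grip_force: 40.0
```

Call:
{"op": "servo_tool", "data": {"increments": [{"grip": 0.9, "x": 0, "y": 0.5, "z": 0, "roll": 0}, {"grip": 0.9, "x": 0, "y": 0.3, "z": 0, "roll": 0}, {"grip": 0.9, "x": 0, "y": 0, "z": 0, "roll": 0}]}}

```text
clock: 7.93
tcp_pos: [0.589, 0.0725, 0.0073]
orientation: [-0.0, 0.733, 0.68, -0.0]
wrist_force: [-1.2, 0.7, -0.3]
finger_gap: 0.0134
grip_force: 40.0
```

Call:
{"op": "servo_tool", "data": {"increments": [{"grip": 0.9, "x": 0, "y": 0.4, "z": 0, "roll": 0}, {"grip": 0.9, "x": 0, "y": 0, "z": 0, "roll": 0}]}}

```text
clock: 8.1
tcp_pos: [0.5891, 0.0725, 0.0072]
orientation: [-0.001, 0.733, 0.68, -0.0]
wrist_force: [-2.8, 0.3, 0.7]
finger_gap: 0.0134
grip_force: 40.2
```

Call:
{"op": "servo_tool", "data": {"increments": [{"grip": 0.9, "x": 0, "y": 0.4, "z": 0, "roll": 0}, {"grip": 0.9, "x": 0, "y": 0, "z": 0, "roll": 0}]}}

```text
clock: 8.27
tcp_pos: [0.5892, 0.0725, 0.0071]
orientation: [-0.001, 0.733, 0.68, -0.001]
wrist_force: [-3.7, 0.6, 1.8]
finger_gap: 0.0129
grip_force: 40.3
```

Call:
{"op": "servo_tool", "data": {"increments": [{"grip": 0.9, "x": 0, "y": -0.5, "z": 0.3, "roll": 0}, {"grip": 0.8, "x": 0, "y": 0, "z": 0, "roll": 0}, {"grip": 0.75, "x": 0, "y": 0, "z": 0, "roll": 0}, {"grip": 0.65, "x": 0, "y": 0, "z": 0, "roll": 0}, {"grip": 0.62, "x": 0, "y": 0, "z": 0, "roll": 0}]}}

```text
clock: 8.68
tcp_pos: [0.5904, 0.0724, 0.0073]
orientation: [0.0, 0.733, 0.68, 0.001]
wrist_force: [-0.8, 0.2, 0.3]
finger_gap: 0.0322
grip_force: 0.0
```

Call:
{"op": "servo_tool", "data": {"increments": [{"grip": 0.62, "x": 0, "y": 0, "z": -5, "roll": 0}, {"grip": 0.62, "x": 0, "y": 0, "z": -20, "roll": 0}, {"grip": 0.62, "x": 0, "y": 0, "z": -30, "roll": 0}, {"grip": 0.62, "x": 0, "y": 0, "z": -30, "roll": 0}, {"grip": 0.62, "x": 0, "y": 0, "z": -30, "roll": 0}]}}

```text
clock: 9.1
tcp_pos: [0.5894, 0.0724, 0.1235]
orientation: [-0.0, 0.733, 0.68, -0.0]
wrist_force: [0.0, -0.3, 0.3]
finger_gap: 0.0325
grip_force: 0.0
```

Call:
{"op": "servo_tool", "data": {"increments": [{"grip": 0.8, "x": -26.6, "y": -19.9, "z": 0, "roll": 0}, {"grip": 1, "x": -26.6, "y": -19.9, "z": 0, "roll": 0}, {"grip": 1, "x": -26.6, "y": -19.9, "z": 0, "roll": 0}, {"grip": 1, "x": -26.6, "y": -19.9, "z": 0, "roll": 0}, {"grip": 1, "x": -26.6, "y": -19.9, "z": 0, "roll": 0}]}}

```text
clock: 9.52
tcp_pos: [0.4797, -0.0537, 0.1226]
orientation: [0.001, 0.733, 0.681, 0.0]
wrist_force: [0.0, -0.8, 0.2]
finger_gap: -0.0
grip_force: 0.0
```

Call:
{"op": "servo_tool", "data": {"increments": [{"grip": 1, "x": -26.6, "y": -19.9, "z": 0, "roll": 0}, {"grip": 1, "x": -26.6, "y": -19.9, "z": 0, "roll": 0}, {"grip": 1, "x": -26.6, "y": -19.9, "z": 0, "roll": 0}, {"grip": 1, "x": 0, "y": 0, "z": 30, "roll": 0}, {"grip": 1, "x": 0, "y": 0, "z": 30, "roll": 0}]}}

```text
clock: 9.93
tcp_pos: [0.4164, -0.1308, 0.0637]
orientation: [0.003, 0.734, 0.679, 0.001]
wrist_force: [1.7, -0.9, -0.6]
finger_gap: 0.0001
grip_force: 0.0
```

```bash
python3 - <<'E'
from h import *
a=shot('top','t4.png')[150:230,290:430];b=shot('side','s4.png')[180:290,300:400]
r=lambda i,s:cv2.resize(i[:,:,::-1],None,fx=s,fy=s,interpolation=cv2.INTER_CUBIC)
A=r(a,3.4);B=r(b,3.2);H=max(len(A),len(B));A=np.pad(A,((0,H-len(A)),(0,0),(0,0)))
cv2.imwrite('pics/c6.png',np.hstack([A,B])); print(A.shape)
s=env.get_state();print(s['tcp_pos'],s['finger_gap'])
E
```

```text
(352, 476, 3)
[ 0.41193305 -0.12711835  0.0593691 ] -0.0001582223760818031
```

View pics/c6.png

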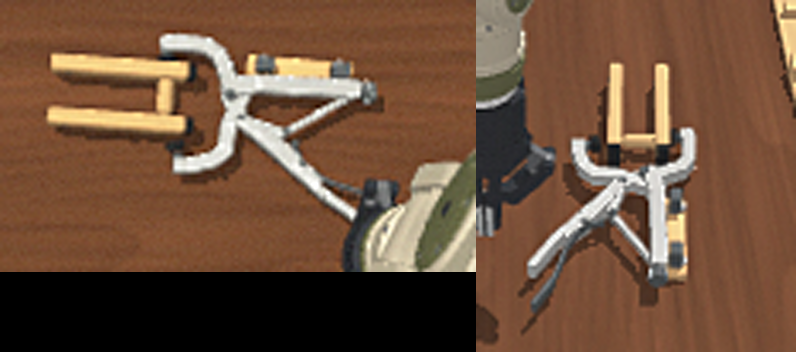

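```bash
python3 - <<'E'
from h import *
A=cv2.imread('pics/t4.png')[:,:,::-1].copy()
h=cv2.cvtColor(A,cv2.COLOR_RGB2HSV).astype(int); d=h[...,2]<62; w=(h[...,1]<60)&(h[...,2]>120); m=beech(A,295,350,160,192)
for r in range(158,203): print(r,''.join('b' if m[r,c] else '#' if w[r,c] else 'd' if d[r,c] else '.' for c in range(300,362)))
th=np.radians(-94.2);x=np.array([np.cos(th),np.sin(th)]);y=np.array([-x[1],x[0]]);O=np.array([563.5,24.2])
ys,xs=np.nonzero(m); k=(xs>=333)&(xs<=344)&(ys>=175)&(ys<=181)
p=(xs[k].mean(),ys[k].mean()); w_=1000*onz('top',p,.022)[:2]-O; print(p,w_@x,w_@y)
for p in ((302-.5+3,168.5),(304,183)): pass
# leg heading
k=(ys<174)&(xs<330); W=np.array([1000*onz('top',(a,b),.03)[:2] for a,b in zip(xs[k],ys[k])]); c=W.mean(0);u=np.linalg.svd(W-c)[2][0];print('heading',np.degrees(np.arctan2(u[1],u[0])))
E
```

```text
158 ..............................................................
159 ..............................................................
160 ......................................##########..............
161 .....................................################.........
162 .....................................#################........
163 .....................................##################.......
164 .....................................####################.....
165 .................................................########.....
166 .....bbbbbbbbbbbbbb..................dddddddd......#######....
167 .....bbbbbbbbbbbbbbbbbbbbbbbbbbbb....dddddddd........#####....
168 .....bbbbbbbbbbbbbbbbbbbbbbbbbbbbbbbbbbbbbbbb.d......######...
169 .....bbbbbbbbbbbbbbbbbbbbbbbbbbbbbbbbbbbbbbbb.dd.....######...
170 ......b.bbbbbbbbbbbbbbbbbbbbbbbbbbbbbbbbbbbbb.dd......#####...
171 ....................bbbbbbbbbbbbbbbbbbbbbbbbb.dd......#####...
172 ..................................b.bbbbbbbbb.dd......########
173 .....................................bbb.....dd........#######
174 ........................
[... 1345 characters left out ...]
...........d...........#######...
195 ............................................ddd..#########....
196 .........................................################.....
197 .........................................###############......
198 .........................................##############.......
199 .........................................############.........
200 .........................................########.............
201 ..............................................................
202 ..............................................................
(np.float64(337.86206896551727), np.float64(177.9655172413793)) -2.8710795693023616 -3.5145033952634126
heading -94.24933733157103
```

The top view shows the frame lying in the clamp with the legs parallel to it (-94.2°). The bar, at about (338,178), is roughly 3 mm short of the pad centre at about column 340.5. I regrip and slide it 3 mm further in.

Call:
{"op": "servo_tool", "data": {"increments": [{"grip": 1, "x": 0, "y": 0, "z": -32, "roll": 0}, {"grip": 1, "x": 0, "y": 0, "z": -32, "roll": 0}, {"grip": 0.62, "x": 26.5, "y": 20.3, "z": 0, "roll": 0}, {"grip": 0.62, "x": 26.5, "y": 20.3, "z": 0, "roll": 0}, {"grip": 0.62, "x": 26.5, "y": 20.3, "z": 0, "roll": 0}]}}

```text
clock: 10.45
tcp_pos: [0.4837, -0.0526, 0.129]
orientation: [0.002, 0.733, 0.68, 0.001]
wrist_force: [0.4, -0.9, -0.2]
finger_gap: 0.0323
grip_force: 0.0
```

Call:
{"op": "servo_tool", "data": {"increments": [{"grip": 0.62, "x": 26.5, "y": 20.3, "z": 0, "roll": 0}, {"grip": 0.62, "x": 26.5, "y": 20.3, "z": 0, "roll": 0}, {"grip": 0.62, "x": 26.5, "y": 20.3, "z": 0, "roll": 0}, {"grip": 0.62, "x": 26.5, "y": 20.3, "z": 0, "roll": 0}, {"grip": 0.62, "x": 26.5, "y": 20.3, "z": 0, "roll": 0}]}}

```text
clock: 10.87
tcp_pos: [0.5941, 0.0736, 0.1281]
orientation: [0.0, 0.732, 0.681, 0.001]
wrist_force: [-0.0, -1.0, 0.6]
finger_gap: 0.0326
grip_force: 0.0
```

Call:
{"op": "servo_tool", "data": {"increments": [{"grip": 0.62, "x": 0, "y": 0, "z": 20, "roll": 0}, {"grip": 0.62, "x": 0, "y": 0, "z": 30, "roll": 0}, {"grip": 0.62, "x": 0, "y": 0, "z": 20, "roll": 0}, {"grip": 0.62, "x": 0, "y": 0, "z": 0, "roll": 0}]}}

```text
clock: 11.2
tcp_pos: [0.59, 0.0724, 0.0532]
orientation: [-0.002, 0.732, 0.681, -0.002]
wrist_force: [-1.3, -0.0, 0.2]
finger_gap: 0.0327
grip_force: 0.0
```

Call:
{"op": "servo_tool", "data": {"increments": [{"grip": 0.62, "x": 0, "y": -1, "z": 20, "roll": 0}, {"grip": 0.62, "x": 0, "y": 0, "z": 18, "roll": 0}, {"grip": 0.62, "x": 0, "y": 0, "z": 6, "roll": 0}, {"grip": 0.62, "x": 0, "y": 0, "z": 0, "roll": 0}, {"grip": 0.62, "x": 0, "y": 0, "z": 0, "roll": 0}], "grip_force": 25}}

```text
clock: 11.62
tcp_pos: [0.5925, 0.0716, 0.0136]
orientation: [0.0, 0.733, 0.68, 0.0]
wrist_force: [0.8, 0.0, 0.4]
finger_gap: 0.0325
grip_force: 0.0
```

Call:
{"op": "servo_tool", "data": {"increments": [{"grip": 0.75, "x": 0, "y": 0, "z": 0, "roll": 0}, {"grip": 0.82, "x": 0, "y": 0, "z": 0, "roll": 0}, {"grip": 0.9, "x": 0, "y": 0, "z": 0, "roll": 0}, {"grip": 0.9, "x": 0, "y": 0, "z": 0, "roll": 0}, {"grip": 0.9, "x": 0, "y": 0, "z": 0, "roll": 0}]}}

```text
clock: 12.03
tcp_pos: [0.5917, 0.0719, 0.0137]
orientation: [-0.0, 0.733, 0.68, 0.001]
wrist_force: [-3.8, 1.4, 6.7]
finger_gap: 0.014
grip_force: 24.1
```

Call:
{"op": "servo_tool", "data": {"increments": [{"grip": 0.9, "x": 0, "y": -1.5, "z": 0, "roll": 0}, {"grip": 0.9, "x": 0, "y": -1.5, "z": 0, "roll": 0}, {"grip": 0.9, "x": -1.5, "y": 0, "z": 0, "roll": 0}, {"grip": 0.9, "x": -1.7, "y": 0, "z": 0, "roll": 0}, {"grip": 0.9, "x": 0, "y": 0, "z": 0, "roll": 0}]}}

```text
clock: 12.45
tcp_pos: [0.5898, 0.0698, 0.0137]
orientation: [-0.0, 0.733, 0.681, 0.002]
wrist_force: [-0.9, 4.9, 7.1]
finger_gap: 0.0136
grip_force: 24.8
```

Call:
{"op": "servo_tool", "data": {"increments": [{"grip": 0.9, "x": 0, "y": 0, "z": -0.8, "roll": 0}, {"grip": 0.9, "x": 0, "y": 0, "z": 0, "roll": 0}, {"grip": 0.9, "x": 0, "y": 0, "z": 0, "roll": 0}]}}

```text
clock: 12.7
tcp_pos: [0.5892, 0.0687, 0.0137]
orientation: [0.0, 0.733, 0.681, 0.001]
wrist_force: [0.5, 1.6, 6.2]
finger_gap: 0.0131
grip_force: 25.3
```

Call:
{"op": "servo_tool", "data": {"increments": [{"grip": 0.9, "x": 0, "y": 0, "z": -0.9, "roll": 0}, {"grip": 0.9, "x": 0, "y": 0.4, "z": 0, "roll": 0}, {"grip": 0.9, "x": 0, "y": 0, "z": 0, "roll": 0}]}}

```text
clock: 12.95
tcp_pos: [0.5888, 0.0682, 0.0137]
orientation: [-0.0, 0.733, 0.68, -0.0]
wrist_force: [0.0, -0.4, 2.9]
finger_gap: 0.0133
grip_force: 24.8
```

Call:
{"op": "servo_tool", "data": {"increments": [{"grip": 0.9, "x": 0, "y": 0.4, "z": 0, "roll": 0}, {"grip": 0.9, "x": 0, "y": 0.3, "z": 0, "roll": 0}, {"grip": 0.9, "x": 0, "y": 0, "z": 0, "roll": 0}]}}

```text
clock: 13.2
tcp_pos: [0.5888, 0.0681, 0.0137]
orientation: [-0.0, 0.733, 0.68, -0.001]
wrist_force: [-2.5, 0.6, 5.4]
finger_gap: 0.0132
grip_force: 25.1
```

Call:
{"op": "servo_tool", "data": {"increments": [{"grip": 0.9, "x": 0, "y": -0.3, "z": 0, "roll": 0}, {"grip": 0.8, "x": 0, "y": 0, "z": 0, "roll": 0}, {"grip": 0.75, "x": 0, "y": 0, "z": 0, "roll": 0}, {"grip": 0.65, "x": 0, "y": 0, "z": 0, "roll": 0}, {"grip": 0.62, "x": 0, "y": 0, "z": 0, "roll": 0}]}}

```text
clock: 13.62
tcp_pos: [0.5893, 0.0684, 0.0135]
orientation: [-0.0, 0.733, 0.68, -0.0]
wrist_force: [-0.2, -0.3, -0.1]
finger_gap: 0.0325
grip_force: 0.0
```

Call:
{"op": "servo_tool", "data": {"increments": [{"grip": 0.62, "x": 0, "y": 0, "z": -5, "roll": 0}, {"grip": 0.62, "x": 0, "y": 0, "z": -20, "roll": 0}, {"grip": 0.62, "x": 0, "y": 0, "z": -30, "roll": 0}, {"grip": 0.62, "x": 0, "y": 0, "z": -30, "roll": 0}, {"grip": 0.62, "x": 0, "y": 0, "z": -25, "roll": 0}]}}

```text
clock: 14.03
tcp_pos: [0.5896, 0.0685, 0.1259]
orientation: [0.0, 0.733, 0.68, 0.0]
wrist_force: [-0.2, 0.1, -1.0]
finger_gap: 0.032
grip_force: 0.0
```

Call:
{"op": "servo_tool", "data": {"increments": [{"grip": 0.8, "x": -26.1, "y": -19.9, "z": 0, "roll": 0}, {"grip": 1, "x": -26.1, "y": -19.9, "z": 0, "roll": 0}, {"grip": 1, "x": -26.1, "y": -19.9, "z": 0, "roll": 0}, {"grip": 1, "x": -26.1, "y": -19.9, "z": 0, "roll": 0}, {"grip": 1, "x": -26.1, "y": -19.9, "z": 0, "roll": 0}]}}

```text
clock: 14.45
tcp_pos: [0.4795, -0.0551, 0.1242]
orientation: [0.0, 0.733, 0.681, 0.0]
wrist_force: [0.6, -0.8, -0.4]
finger_gap: -0.0
grip_force: 0.0
```

Call:
{"op": "servo_tool", "data": {"increments": [{"grip": 1, "x": -26.1, "y": -19.9, "z": 0, "roll": 0}, {"grip": 1, "x": -26.1, "y": -19.9, "z": 0, "roll": 0}, {"grip": 1, "x": -26.1, "y": -19.9, "z": 0, "roll": 0}, {"grip": 1, "x": 0, "y": 0, "z": 30, "roll": 0}, {"grip": 1, "x": 0, "y": 0, "z": 30, "roll": 0}]}}

```text
clock: 14.87
tcp_pos: [0.4162, -0.1306, 0.0653]
orientation: [0.003, 0.734, 0.679, 0.001]
wrist_force: [0.1, -0.3, -1.1]
finger_gap: 0.0
grip_force: 0.0
```

```bash
python3 - <<'E'
from h import *
A=shot('top','t5.png'); shot('side','s5.png')
h=cv2.cvtColor(A,cv2.COLOR_RGB2HSV).astype(int); d=h[...,2]<62; m=beech(A,295,352,160,192)
for r in range(165,195): print(r,''.join('b' if m[r,c] else 'd' if d[r,c] else '.' for c in range(300,362)))
th=np.radians(-94.2);x=np.array([np.cos(th),np.sin(th)]);y=np.array([-x[1],x[0]]);O=np.array([563.5,24.2])
ys,xs=np.nonzero(m); k=(xs>=333)&(xs<=344)&(ys>=175)&(ys<=181)
p=(xs[k].mean(),ys[k].mean()); w_=1000*onz('top',p,.022)[:2]-O; print(p,w_@x,w_@y)
k=(ys<174)&(xs<330); W=np.array([1000*onz('top',(a,b),.03)[:2] for a,b in zip(xs[k],ys[k])]); c=W.mean(0);u=np.linalg.svd(W-c)[2][0];print('heading',np.degrees(np.arctan2(u[1],u[0])))
s=env.get_state();print(s['tcp_pos'],s['finger_gap'],s['wrist_force'])
E
```

```text
165 ..............................................................
166 ......bbbbbbbbbbbbb..................d..ddd...................
167 ......bbbbbbbbbbbbbbbbbbbbbbbbbbb....dddddddddd...............
168 ......bbbbbbbbbbbbbbbbbbbbbbbbbbbbbbbbbbbbbbbb................
169 ......bbbbbbbbbbbbbbbbbbbbbbbbbbbbbbbbbbbbbbbb.dd.............
170 .......bbbbbbbbbbbbbbbbbbbbbbbbbbbbbbbbbbbbbbb.dd.............
171 ...................bbbbbbbbbbbbbbbbbbbbbbbbbbb.dd.............
172 ...................................bbbbbbbbbbb.dd.............
173 ......................................bbb.....dd..............
174 ......................................bbbb....................
175 ....................................d.bbbb....................
176 ....................................d.bbbb....................
177 .....................................bbbbb....................
178 .....................................bbbb.....................
179 .....................................bbbb.....................
180 .....................................bbbb.....................
181 ......bb................
[... 439 characters left out ...]
.
188 ....................................bbbbbbbbb.dd..............
189 .............................................ddd............d.
190 ..............................................................
191 ..........................................dd..................
192 .......................................dddddd.................
193 .......................................ddddd..................
194 ........................................d.....................
(np.float64(338.86206896551727), np.float64(177.9655172413793)) 0.15489429936644497 -3.3055849112708846
heading -94.29084949484763
[ 0.41179742 -0.12700973  0.06095233] 3.3256378547505125e-05 [-0.24930617  1.5054588  -0.92974857]
```

Call:
{"op": "servo_tool", "data": {"increments": [{"grip": 1, "x": 0, "y": 0, "z": 20, "roll": 0}, {"grip": 1, "x": 0, "y": 0, "z": 20, "roll": 0}, {"grip": 1, "x": 0, "y": 0, "z": 10, "roll": 0}, {"grip": 1, "x": 0, "y": 5, "z": 0, "roll": 0}, {"grip": 1, "x": 0, "y": 5, "z": 0, "roll": 0}]}}

```text
clock: 15.38
tcp_pos: [0.4257, -0.1285, 0.0146]
orientation: [-0.0, 0.733, 0.681, 0.0]
wrist_force: [0.7, -0.6, 0.4]
finger_gap: 0.0001
grip_force: 0.0
```

Call:
{"op": "servo_tool", "data": {"increments": [{"grip": 1, "x": 0, "y": 5, "z": 0, "roll": 0}, {"grip": 1, "x": 0, "y": 4, "z": 0, "roll": 0}, {"grip": 1, "x": 0, "y": 3, "z": 0, "roll": 0}, {"grip": 1, "x": 0, "y": 3, "z": 0, "roll": 0}, {"grip": 1, "x": 0, "y": 0, "z": 0, "roll": 0}]}}

```text
clock: 15.8
tcp_pos: [0.4396, -0.1295, 0.0139]
orientation: [-0.001, 0.733, 0.68, -0.0]
wrist_force: [-2.3, 0.9, 1.9]
finger_gap: -0.0001
grip_force: 1.2
```

Call:
{"op": "servo_tool", "data": {"increments": [{"grip": 1, "x": 0, "y": 2.5, "z": 0, "roll": 0}, {"grip": 1, "x": 0, "y": 2.5, "z": 0, "roll": 0}, {"grip": 1, "x": 0, "y": 2.5, "z": 0, "roll": 0}, {"grip": 1, "x": 0, "y": 2.5, "z": 0, "roll": 0}, {"grip": 1, "x": 0, "y": 2.5, "z": 0, "roll": 0}]}}

```text
clock: 16.22
tcp_pos: [0.4492, -0.1302, 0.0127]
orientation: [-0.002, 0.733, 0.68, -0.002]
wrist_force: [-8.0, -2.3, 0.4]
finger_gap: -0.0002
grip_force: 3.1
```

Call:
{"op": "servo_tool", "data": {"increments": [{"grip": 1, "x": 0, "y": 2, "z": 0, "roll": 0}, {"grip": 1, "x": 0, "y": 2, "z": 0, "roll": 0}, {"grip": 1, "x": 0, "y": 2, "z": 0, "roll": 0}, {"grip": 1, "x": 0, "y": 2, "z": 0, "roll": 0}, {"grip": 1, "x": 0, "y": 2, "z": 0, "roll": 0}]}}

```text
clock: 16.63
tcp_pos: [0.4584, -0.131, 0.0124]
orientation: [-0.003, 0.733, 0.68, -0.003]
wrist_force: [-11.1, -1.6, 0.7]
finger_gap: -0.0
grip_force: 4.2
```

Call:
{"op": "servo_tool", "data": {"increments": [{"grip": 1, "x": 0, "y": 2, "z": 0, "roll": 0}, {"grip": 1, "x": 0, "y": 2, "z": 0, "roll": 0}, {"grip": 1, "x": 0, "y": 2, "z": 0, "roll": 0}, {"grip": 1, "x": 0, "y": 2, "z": 0, "roll": 0}, {"grip": 1, "x": 0, "y": 2, "z": 0, "roll": 0}]}}

```text
clock: 17.05
tcp_pos: [0.465, -0.1317, 0.0117]
orientation: [-0.005, 0.734, 0.68, -0.005]
wrist_force: [-18.7, -4.0, 4.4]
finger_gap: -0.0002
grip_force: 7.3
```

Call:
{"op": "servo_tool", "data": {"increments": [{"grip": 1, "x": 0, "y": 2, "z": 0, "roll": 0}, {"grip": 1, "x": 0, "y": 2, "z": 0, "roll": 0}, {"grip": 1, "x": 0, "y": 2, "z": 0, "roll": 0}, {"grip": 1, "x": 0, "y": 2, "z": 0, "roll": 0}, {"grip": 1, "x": 0, "y": 0, "z": 0, "roll": 0}]}}

```text
clock: 17.47
tcp_pos: [0.4729, -0.1327, 0.0115]
orientation: [-0.005, 0.734, 0.679, -0.006]
wrist_force: [-15.7, -4.8, 0.3]
finger_gap: -0.0003
grip_force: 6.6
```

Call:
{"op": "servo_tool", "data": {"increments": [{"grip": 1, "x": 0, "y": 2, "z": 0, "roll": 0}, {"grip": 1, "x": 0, "y": 2, "z": 0, "roll": 0}, {"grip": 1, "x": 0, "y": 2, "z": 0, "roll": 0}, {"grip": 1, "x": 0, "y": 0, "z": 0, "roll": 0}]}}

```text
clock: 17.8
tcp_pos: [0.4808, -0.1332, 0.0116]
orientation: [-0.004, 0.733, 0.68, -0.004]
wrist_force: [-11.1, -4.8, -2.7]
finger_gap: 0.0002
grip_force: 4.6
```

Call:
{"op": "servo_tool", "data": {"increments": [{"grip": 1, "x": 0, "y": 2, "z": 0, "roll": 0}, {"grip": 1, "x": 0, "y": 2, "z": 0, "roll": 0}, {"grip": 1, "x": 0, "y": 2, "z": 0, "roll": 0}, {"grip": 1, "x": 0, "y": 0, "z": 0, "roll": 0}]}}

```text
clock: 18.13
tcp_pos: [0.4894, -0.1336, 0.0122]
orientation: [-0.002, 0.733, 0.68, -0.002]
wrist_force: [-5.9, -2.3, -2.9]
finger_gap: 0.0002
grip_force: 2.4
```

Call:
{"op": "servo_tool", "data": {"increments": [{"grip": 1, "x": 0, "y": 1.5, "z": 0, "roll": 0}, {"grip": 1, "x": 0, "y": 1.5, "z": 0, "roll": 0}, {"grip": 1, "x": 0, "y": 1.5, "z": 0, "roll": 0}, {"grip": 1, "x": 0, "y": 0, "z": 0, "roll": 0}]}}

```text
clock: 18.47
tcp_pos: [0.4981, -0.1343, 0.0139]
orientation: [0.001, 0.733, 0.68, 0.001]
wrist_force: [0.6, -1.5, 0.6]
finger_gap: 0.0001
grip_force: 0.0
```

Call:
{"op": "servo_tool", "data": {"increments": [{"grip": 1, "x": 0, "y": 1.5, "z": 0, "roll": 0}, {"grip": 1, "x": 0, "y": 1.5, "z": 0, "roll": 0}, {"grip": 1, "x": 0, "y": 0, "z": 0, "roll": 0}]}}

```text
clock: 18.72
tcp_pos: [0.501, -0.1345, 0.0142]
orientation: [0.001, 0.733, 0.68, 0.001]
wrist_force: [0.5, -0.5, -1.3]
finger_gap: 0.0002
grip_force: 0.0
```

Call:
{"op": "servo_tool", "data": {"increments": [{"grip": 1, "x": 0, "y": 1.5, "z": 0, "roll": 0}, {"grip": 1, "x": 0, "y": 1.5, "z": 0, "roll": 0}, {"grip": 1, "x": 0, "y": 1.5, "z": 0, "roll": 0}, {"grip": 1, "x": 0, "y": 0, "z": 0, "roll": 0}]}}

```text
clock: 19.05
tcp_pos: [0.5048, -0.1347, 0.0138]
orientation: [0.0, 0.733, 0.68, 0.0]
wrist_force: [0.2, 0.4, 0.8]
finger_gap: -0.0004
grip_force: 0.0
```

Call:
{"op": "servo_tool", "data": {"increments": [{"grip": 1, "x": 0, "y": 1, "z": 0, "roll": 0}, {"grip": 1, "x": 0, "y": 1, "z": 0, "roll": 0}, {"grip": 1, "x": 0, "y": 0, "z": 0, "roll": 0}]}}

```text
clock: 19.3
tcp_pos: [0.5061, -0.1347, 0.0136]
orientation: [-0.0, 0.733, 0.68, -0.0]
wrist_force: [-0.5, 0.6, 0.2]
finger_gap: 0.0
grip_force: 0.2
```

Call:
{"op": "servo_tool", "data": {"increments": [{"grip": 1, "x": 0, "y": 0.7, "z": 0, "roll": 0}, {"grip": 1, "x": 0, "y": 0.7, "z": 0, "roll": 0}, {"grip": 1, "x": 0, "y": 0, "z": 0, "roll": 0}]}}

```text
clock: 19.55
tcp_pos: [0.5065, -0.1347, 0.0135]
orientation: [-0.001, 0.733, 0.68, -0.001]
wrist_force: [-5.5, -0.7, 2.7]
finger_gap: 0.0001
grip_force: 2.5
```

Call:
{"op": "servo_tool", "data": {"increments": [{"grip": 1, "x": 0, "y": 0.7, "z": 0, "roll": 0}, {"grip": 1, "x": 0, "y": 0, "z": 0, "roll": 0}]}}

```text
clock: 19.72
tcp_pos: [0.5066, -0.1347, 0.0134]
orientation: [-0.001, 0.733, 0.68, -0.001]
wrist_force: [-6.3, -0.4, 4.8]
finger_gap: -0.0003
grip_force: 3.4
```

The hard stop is felt, so the clamp is locked. I back off and look while it holds.

Call:
{"op": "servo_tool", "data": {"increments": [{"grip": 1, "x": 0, "y": -10, "z": 0, "roll": 0}, {"grip": 1, "x": 0, "y": -15, "z": 0, "roll": 0}, {"grip": 1, "x": 0, "y": -15, "z": -20, "roll": 0}, {"grip": 1, "x": 0, "y": 0, "z": -40, "roll": 0}, {"grip": 1, "x": 0, "y": 0, "z": -40, "roll": 0}]}}

```text
clock: 20.13
tcp_pos: [0.4661, -0.1309, 0.1133]
orientation: [-0.002, 0.733, 0.68, -0.0]
wrist_force: [0.9, 0.3, 0.8]
finger_gap: -0.0001
grip_force: 0.0
```

Call:
{"op": "servo_tool", "data": {"increments": [{"grip": 1, "x": -20, "y": -20, "z": 0, "roll": 0}, {"grip": 1, "x": -20, "y": -20, "z": 0, "roll": 0}, {"grip": 1, "x": -20, "y": -20, "z": 0, "roll": 0}, {"grip": 1, "x": 0, "y": 0, "z": 0, "roll": 0}]}}

```text
clock: 20.47
tcp_pos: [0.4019, -0.1892, 0.1141]
orientation: [0.001, 0.734, 0.679, -0.0]
wrist_force: [0.1, 1.3, -0.5]
finger_gap: 0.0003
grip_force: 0.0
```

```bash
python3 - <<'E'
from h import *
a=shot('top','t6.png')[150:230,300:430];b=shot('side','s6.png')[180:290,300:400]
r=lambda i,s:cv2.resize(i[:,:,::-1],None,fx=s,fy=s,interpolation=cv2.INTER_CUBIC)
A=r(a,3.6);B=r(b,3.2);H=max(len(A),len(B));A=np.pad(A,((0,H-len(A)),(0,0),(0,0)))
cv2.imwrite('pics/c7.png',np.hstack([A,B])); print(A.shape)
s=env.get_state();print(s['clock'],s['tcp_pos'],s['finger_gap'])
im=cv2.imread('pics/t6.png');h=cv2.cvtColor(im,cv2.COLOR_BGR2HSV)
for rr in range(165,192): print(rr,' '.join('%3d'%v for v in h[rr,388:418,2]))
E
```

```text
(352, 468, 3)
20.5667 [ 0.40415071 -0.18797807  0.11401739] 0.00015056776650142052
165 122 126 122 120 120 122 120 126 118 114 117 119 120 120 115 117 116 117 116 115 115 118 119 118 116 118 115 114 118 117
166 112 113 116 120 125 118 120 116 121 119 116 119 119 115 118 116 114 117 116 114 116 115 117 114 118 115 118 110 121 115
167 103 153 136 114 110 112 112 113 116 112 109 113 106 114 110 109 112 114 114 112 113 110 115 118 109 116 115 113 112 117
168 141 156 150 111 102 162 113 111 117 112 111 116 116 118 118 115 112 117 118 118 120 115 111 114 114 112 118 114 119 113
169 131 126 122 107 104 172 124 123 123 126 124 123 122 122 126 119 127 123 118 125 122 127 126 123 120 125 122 125 120 119
170 103 104 110 110 119 203 126 123 122 124 124 121 124 124 119 118 126 128 124 126 120 126 126 126 119 122 127 127 126 122
171 112 110 111 114 119 184 117 110 118 115 117 117 111 120 117 124 117 118 115 120 118 117 119 113 127 120 123 123 123 116
172  83  81  80  86 102 127  97 100 104 104 104 111 107 110 108 107 111 110 105 111 115 116 114 114 115 113 114 114 120 113
173 234 193 189 190 192 1
[... 1630 characters left out ...]
  95  94  94  70  93  67  69  68  76  67  75  82  75  71  78  79  74  74  82 129
187 187 105 107 107 106 123 127  93  87  67  67  66  65  58  67  60 107 109 109 105 113 105 110 103 108 112 107 109 113 126
188 216 139 125 102  98 100 101  80  85  82  86 125 120 118 123 121 123 127 126 124 128 130 128 122 121 123 123 123 122 127
189 230 210 210 209 208 205 208 207 212 211 208 214 213 214 214 223 127 126 126 125 122 123 123 123 124 121 122 123 126 121
190 236 241 246 247 246 248 249 249 248 250 249 247 246 248 252 255 143 121 120 118 125 120 120 125 125 120 117 118 120 122
191 156 158 157 162 172 166 163 164 166 167 174 175 174 176 180 169 125 121 117 123 118 120 118 121 121 120 120 119 120 122
```

View pics/c7.png

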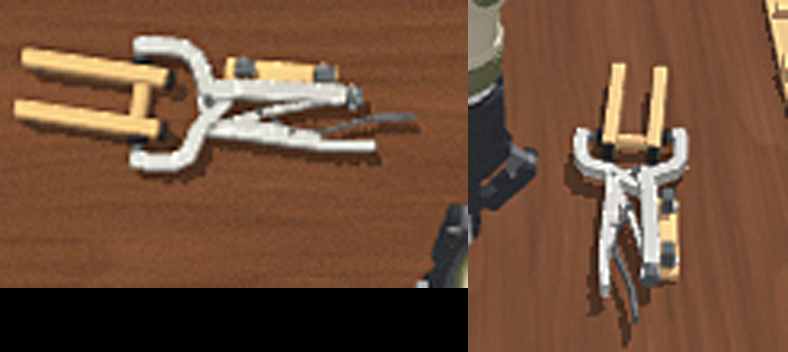

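Top crop: the handles are closed and the lever tail ends at about (413,117). The frame is pinched between the pads and has turned slightly. I check the leg spacing and the tail position.

```bash
python3 - <<'E'
from h import *
for f,x0,x1,y0,y1 in (('t5.png',295,352,160,192),('t6.png',295,352,158,194),('top0.png',235,300,160,212)):
    A=cv2.imread('pics/'+f)[:,:,::-1].copy(); m=beech(A,x0,x1,y0,y1)
    ys,xs=np.nonzero(m); W=np.array([1000*onz('top',(a,b),.03)[:2] for a,b in zip(xs,ys)])
    a,b=(xs.min()+4,xs.min()+30); k=(xs>=a)&(xs<b); u=None
    # split legs by gap: two clusters along fit direction
    P=W[k]; 
    best=None
    for d in np.arange(-112,-90,.2):
        v=np.array([np.cos(np.radians(d)),np.sin(np.radians(d))]);n=np.array([-v[1],v[0]]);q=np.sort(P@n);g=np.diff(q).argmax()
        s=q[:g+1].std()+q[g+1:].std()
        if best is None or s<best[0]: best=(s,d,q[g+1:].mean()-q[:g+1].mean(),q[g+1]-q[g])
    print(f,best)
th=np.radians(-94.2);x=np.array([np.cos(th),np.sin(th)]);y=np.array([-x[1],x[0]]);O=np.array([563.5,24.2])
for p in ((410,182.2),(413,181.7),(410,185.3),(415.5,183)):
    w=1000*onz('top',p,.027)[:2];print(w,(w-O)@x,(w-O)@y)
E
```

```text
t5.png (np.float64(8.559615067393391), np.float64(-93.99999999999974), np.float64(47.80601845173669), np.float64(32.90442406802947))
t6.png (np.float64(8.52912332014876), np.float64(-99.39999999999982), np.float64(43.83305191644354), np.float64(28.953768409517124))
top0.png (np.float64(8.559992045457054), np.float64(-107.59999999999994), np.float64(47.51507297881176), np.float64(32.35286991418752))
[ 545.7664583  -191.49299185] 216.4125160307655 -1.8889520182015416
[ 547.26299398 -200.76034749] 225.54538040272124 0.28228910085550096
[ 536.30101046 -191.21938884] 216.832880119609 -11.349018371990036
[ 543.26180626 -208.33335365] 233.39108885128178 -3.153520018235829
```

Call:
{"op": "servo_tool", "data": {"increments": [{"grip": 1, "x": 0.7, "y": 30, "z": 0, "roll": 0}, {"grip": 1, "x": 0.7, "y": 40, "z": 0, "roll": 0}, {"grip": 1, "x": 0.7, "y": 40, "z": 0, "roll": 0}, {"grip": 1, "x": 0.7, "y": 40, "z": 0, "roll": 0}, {"grip": 1, "x": 0.5, "y": 33.5, "z": 0, "roll": 0}]}}

```text
clock: 20.98
tcp_pos: [0.5912, -0.1966, 0.1134]
orientation: [0.001, 0.732, 0.681, 0.001]
wrist_force: [0.7, -1.2, -0.1]
finger_gap: 0.0001
grip_force: 0.0
```

Call:
{"op": "servo_tool", "data": {"increments": [{"grip": 1, "x": 0, "y": 0, "z": 0, "roll": 0}, {"grip": 1, "x": 0, "y": 0, "z": 0, "roll": 0}, {"grip": 1, "x": 0, "y": 0, "z": 20, "roll": 0}, {"grip": 1, "x": 0, "y": 0, "z": 20, "roll": 0}, {"grip": 1, "x": 0, "y": 0, "z": 20, "roll": 0}]}}

```text
clock: 21.4
tcp_pos: [0.587, -0.1968, 0.0534]
orientation: [0.0, 0.733, 0.681, 0.0]
wrist_force: [-0.5, -0.7, 0.5]
finger_gap: -0.0001
grip_force: 0.0
```

Call:
{"op": "servo_tool", "data": {"increments": [{"grip": 1, "x": 0, "y": 0, "z": 15, "roll": 0}, {"grip": 1, "x": 0, "y": 0, "z": 14, "roll": 0}, {"grip": 1, "x": 0, "y": 0, "z": 12, "roll": 0}, {"grip": 1, "x": 0, "y": 0, "z": 0, "roll": 0}, {"grip": 1, "x": 0, "y": 0, "z": 0, "roll": 0}]}}

```text
clock: 21.82
tcp_pos: [0.5865, -0.197, 0.0123]
orientation: [-0.001, 0.733, 0.68, -0.0]
wrist_force: [0.9, -0.0, 0.2]
finger_gap: -0.0002
grip_force: 0.0
```

Call:
{"op": "servo_tool", "data": {"increments": [{"grip": 1, "x": 0, "y": 0, "z": 0, "roll": 0}, {"grip": 1, "x": 0, "y": 0, "z": 0, "roll": 0}, {"grip": 1, "x": 0, "y": 0, "z": 0, "roll": 0}, {"grip": 1, "x": 0, "y": 0, "z": 0, "roll": 0}, {"grip": 1, "x": 0, "y": 0, "z": 0, "roll": 0}]}}

```text
clock: 22.23
tcp_pos: [0.5878, -0.1978, 0.0132]
orientation: [0.0, 0.733, 0.68, 0.0]
wrist_force: [0.3, 0.6, -0.4]
finger_gap: -0.0005
grip_force: 0.0
```

Call:
{"op": "servo_tool", "data": {"increments": [{"grip": 1, "x": 0, "y": 0, "z": 0, "roll": 0}, {"grip": 1, "x": 0, "y": 0, "z": 0, "roll": 0}, {"grip": 1, "x": 0, "y": 0, "z": 0, "roll": 0}, {"grip": 1, "x": 0, "y": 0, "z": 0, "roll": 0}, {"grip": 1, "x": 0, "y": 0, "z": 0, "roll": 0}]}}

```text
clock: 22.65
tcp_pos: [0.5875, -0.1976, 0.0126]
orientation: [-0.0, 0.733, 0.68, 0.0]
wrist_force: [0.5, -0.3, -0.3]
finger_gap: 0.0001
grip_force: 0.0
```

Call:
{"op": "servo_tool", "data": {"increments": [{"grip": 1, "x": 0, "y": -4, "z": 0, "roll": 0}, {"grip": 1, "x": 0, "y": -4, "z": 0, "roll": 0}, {"grip": 1, "x": 0, "y": -3, "z": 0, "roll": 0}, {"grip": 1, "x": 0, "y": -3, "z": 0, "roll": 0}, {"grip": 1, "x": 0, "y": -2, "z": 0, "roll": 0}]}}

```text
clock: 23.07
tcp_pos: [0.5709, -0.1964, 0.0127]
orientation: [-0.0, 0.733, 0.68, -0.0]
wrist_force: [0.3, -1.1, -0.0]
finger_gap: 0.0002
grip_force: 0.0
```

Call:
{"op": "servo_tool", "data": {"increments": [{"grip": 1, "x": 0, "y": -2, "z": 0, "roll": 0}, {"grip": 1, "x": 0, "y": -2, "z": 0, "roll": 0}, {"grip": 1, "x": 0, "y": -2, "z": 0, "roll": 0}, {"grip": 1, "x": 0, "y": 0, "z": 0, "roll": 0}]}}

```text
clock: 23.4
tcp_pos: [0.5651, -0.1959, 0.0127]
orientation: [-0.0, 0.733, 0.68, -0.0]
wrist_force: [0.4, 1.1, 0.6]
finger_gap: -0.0004
grip_force: 0.0
```

Call:
{"op": "servo_tool", "data": {"increments": [{"grip": 1, "x": 0, "y": -2, "z": 0, "roll": 0}, {"grip": 1, "x": 0, "y": -2, "z": 0, "roll": 0}, {"grip": 1, "x": 0, "y": -2, "z": 0, "roll": 0}, {"grip": 1, "x": 0, "y": 0, "z": 0, "roll": 0}]}}

```text
clock: 23.73
tcp_pos: [0.5595, -0.1958, 0.0128]
orientation: [0.0, 0.733, 0.68, 0.0]
wrist_force: [0.6, -2.1, -0.0]
finger_gap: -0.0
grip_force: 0.5
```

Call:
{"op": "servo_tool", "data": {"increments": [{"grip": 1, "x": 0, "y": -2, "z": 0, "roll": 0}, {"grip": 1, "x": 0, "y": -2, "z": 0, "roll": 0}, {"grip": 1, "x": 0, "y": -2, "z": 0, "roll": 0}, {"grip": 1, "x": 0, "y": -2, "z": 0, "roll": 0}]}}

```text
clock: 24.07
tcp_pos: [0.5524, -0.1957, 0.0131]
orientation: [0.001, 0.733, 0.68, 0.0]
wrist_force: [2.9, -2.9, -0.4]
finger_gap: -0.0002
grip_force: 1.7
```

Call:
{"op": "servo_tool", "data": {"increments": [{"grip": 1, "x": 0, "y": -2, "z": 0, "roll": 0}, {"grip": 1, "x": 0, "y": -2, "z": 0, "roll": 0}, {"grip": 1, "x": 0, "y": -2, "z": 0, "roll": 0}, {"grip": 1, "x": 0, "y": 0, "z": 0, "roll": 0}]}}

```text
clock: 24.4
tcp_pos: [0.545, -0.1944, 0.0127]
orientation: [-0.0, 0.733, 0.68, -0.0]
wrist_force: [3.4, -2.1, 0.2]
finger_gap: 0.0
grip_force: 1.2
```

Call:
{"op": "servo_tool", "data": {"increments": [{"grip": 1, "x": 0, "y": -2, "z": 0, "roll": 0}, {"grip": 1, "x": 0, "y": -2, "z": 0, "roll": 0}, {"grip": 1, "x": 0, "y": -2, "z": 0, "roll": 0}, {"grip": 1, "x": 0, "y": 0, "z": 0, "roll": 0}]}}

```text
clock: 24.73
tcp_pos: [0.5389, -0.1938, 0.0126]
orientation: [-0.001, 0.733, 0.68, -0.0]
wrist_force: [0.9, -1.8, 1.7]
finger_gap: -0.0001
grip_force: 1.0
```

Call:
{"op": "servo_tool", "data": {"increments": [{"grip": 1, "x": 0, "y": -2, "z": 0, "roll": 0}, {"grip": 1, "x": 0, "y": -2, "z": 0, "roll": 0}, {"grip": 1, "x": 0, "y": 0, "z": 0, "roll": 0}]}}

```text
clock: 24.98
tcp_pos: [0.5348, -0.1934, 0.0125]
orientation: [-0.001, 0.733, 0.68, -0.0]
wrist_force: [0.7, -1.1, 1.1]
finger_gap: -0.0002
grip_force: 0.8
```

Call:
{"op": "servo_tool", "data": {"increments": [{"grip": 1, "x": 0, "y": -2, "z": 0, "roll": 0}, {"grip": 1, "x": 0, "y": -2, "z": 0, "roll": 0}, {"grip": 1, "x": 0, "y": 0, "z": 0, "roll": 0}]}}

```text
clock: 25.23
tcp_pos: [0.5302, -0.1927, 0.0122]
orientation: [-0.001, 0.733, 0.68, -0.0]
wrist_force: [-0.6, 1.0, -0.3]
finger_gap: 0.0
grip_force: 0.0
```

Call:
{"op": "servo_tool", "data": {"increments": [{"grip": 1, "x": 0, "y": -2, "z": 0, "roll": 0}, {"grip": 1, "x": 0, "y": -2, "z": 0, "roll": 0}, {"grip": 1, "x": 0, "y": 0, "z": 0, "roll": 0}]}}

```text
clock: 25.48
tcp_pos: [0.5267, -0.1928, 0.0124]
orientation: [-0.001, 0.733, 0.68, -0.0]
wrist_force: [0.8, 0.6, 0.3]
finger_gap: 0.0001
grip_force: 0.0
```

The lever has let go. I back off, rise and look.

Call:
{"op": "servo_tool", "data": {"increments": [{"grip": 1, "x": 0, "y": 10, "z": 0, "roll": 0}, {"grip": 1, "x": 0, "y": 20, "z": 0, "roll": 0}, {"grip": 1, "x": 0, "y": 20, "z": -30, "roll": 0}, {"grip": 1, "x": 0, "y": 0, "z": -40, "roll": 0}, {"grip": 1, "x": 0, "y": 0, "z": -40, "roll": 0}]}}

```text
clock: 25.9
tcp_pos: [0.5773, -0.1964, 0.1225]
orientation: [-0.002, 0.733, 0.681, -0.0]
wrist_force: [0.9, -0.4, -0.4]
finger_gap: 0.0002
grip_force: 0.0
```

Call:
{"op": "servo_tool", "data": {"increments": [{"grip": 1, "x": 0, "y": 0, "z": 0, "roll": 0}, {"grip": 1, "x": 0, "y": 0, "z": 0, "roll": 0}]}}

```text
clock: 26.07
tcp_pos: [0.5796, -0.1978, 0.1258]
orientation: [0.003, 0.733, 0.68, 0.001]
wrist_force: [-0.5, 0.3, 0.2]
finger_gap: -0.0001
grip_force: 0.0
```

```bash
python3 - <<'E'
from h import *
a=shot('top','t8.png')[150:230,290:430];b=shot('side','s8.png')[180:290,300:400]
r=lambda i,s:cv2.resize(i[:,:,::-1],None,fx=s,fy=s,interpolation=cv2.INTER_CUBIC)
A=r(a,3.4);B=r(b,3.2);H=max(len(A),len(B));A=np.pad(A,((0,H-len(A)),(0,0),(0,0)))
cv2.imwrite('pics/c8.png',np.hstack([A,B]))
s=env.get_state();print(s['clock'],s['tcp_pos'],s['qvel'].round(3))
E
```

```text
26.1667 [ 0.57698308 -0.19668968  0.12212436] [ 0.     0.02  -0.028 -0.003  0.002  0.   ]
```

View pics/c8.png

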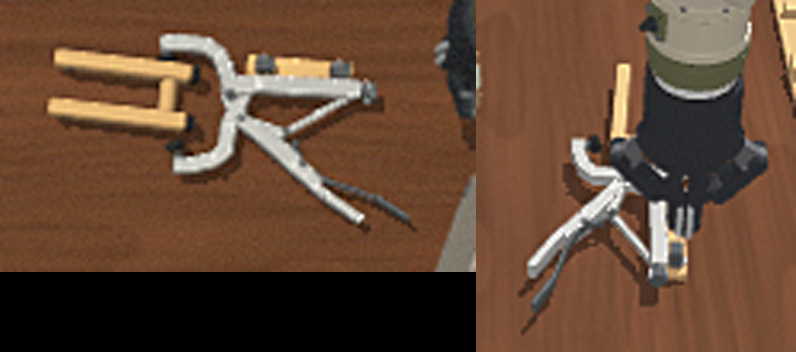

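The clamp is open (handle end at about (360,218)) and the tight frame lies flat between the pads with its bar at (168,97). The arm is clear, so I hand in.

```bash
python3 -c "
from workcell import env
print(env.hand_in())"
```

```text
the job is handed in; nothing more can be done
None
```

The job is handed in: the clamp snapped over centre, held by itself for about 2.8 s, and sprang open at the lever, leaving the frame with its joint closed (legs 44 mm apart, centre to centre) lying flat between the jaws, though it turned about 5° as the clamp closed.

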